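Seat the keyed drive shaft in the pulley hub

ROBOT

A 7-joint arm with a two-finger parallel gripper is mounted at the origin on the work surface. World frame = base frame: x ahead of the robot, y to its left, z up, the work surface at z = 0. Lengths are in m, angles in rad, forces in N, time in s.
With the tool pointing down it reaches from about 0.4 to 0.875 m from the base axis. Payload 6.5 kg.
Tool frame: the origin (TCP) lies on the centre line of the jaws, within the pads' length; the fingertips stand 25 mm ahead of it and the grasp point (between the pads) lies 6 mm ahead of it; z points along the fingers, y is the line along which they close (so a half turn about z gives the same grasp; the last joint's range is limited). The gripper opens to 85 mm and grips with 20 to 120 N. Pads are 22 mm wide; open, the fingers measure 114 mm over their backs; the gripper's body (76 mm by 85 mm) begins 54 mm behind the grasp point. The pads swing forward as they close: fully open they stand 13 mm farther back than shut.
Start: joints at [1.148, 0.536, -0.004, 1.538, 0.003, 1.067, -0.071], TCP at [0.227, -0.609, 0.256] pointing down, gripper open.
Joint ranges: [-2.7, 2.7], [-0.37, 2.16], [-1.27, 1.26], [0.24, 2.4], [-1.31, 4.45], [0.19, 1.91], [-2.76, 2.76]. Speed limits (rad/s): [2.39, 2.39, 3.14, 3.14, 3.14, 3.14, 3.14].

INTERFACE

Orientations are given as [roll, pitch, yaw] about the fixed x, y, z axes, in that order (R = Rz(yaw) Ry(pitch) Rx(roll)).
In Python, from plant import robot gives the robot as it stands. The module is installed in compiled form; this text tells all that it offers.
- The arm moves only by the tool apply_moves, never from a script. Its argument "steps" is a list that holds one entry, the list of rows, each a list of 5 numbers: the shift along the tool's x, y, z in m, then the turn about the tool's z in degrees, then the finger opening in m, from 0 to 0.0854. In form: [[[tx, ty, tz, twist, fingers], ...]]. A call has 1 to 20 rows; each row shifts and turns the commanded pose from where the row before left it, along the tool's axes as they then stand; what a row does not reach is not made up. A row lasts 1/10 s, in which the tool goes at most 50 mm and 8.59 degrees, less where a joint would pass 70% of its speed; a pose out of reach is approached as far as the arm can. A call is refused whole if a number of a shift passes 0.05 or a number of a turn 8.59, either way. A call with a gripper value outside its range is refused whole. The fingers move at their own pace and stop on an object; "force" is the grip in N (left out, the last holds). Time passes only in rows, so rows that do not move let the fingers close. It gives the time, the measured TCP pose, the force, the opening and the grip force at its end, in the units of the state.
- robot.get_obs(): the state, without advancing time (a new reading comes with each control period).
- robot.get_image(name): name is "side" or "top" or "wrist"; returns a dict with "color" (420x560x3 uint8, red, green, blue), "range_z" (420x560 float32, m along the optical axis (not along the pixel's ray), 0 where there is no reading), "fx", "fy", "cx", "cy" (pixels), "dist" ([k1, k2, p1, p2, k3] as OpenCV has them; the pictures are not rectified), "pose" (4x4, takes a point from camera to world coordinates); the wrist camera has in their place "T_tool_cam" (4x4, takes a point from camera to tool coordinates, whose origin is the TCP and whose axes are the flange's). Camera axes: x right, y up, looking along -z (the intrinsics and any distortion apply to the point x, -y, -z); pixel columns grow to the right and rows downward; lengths in m; the calibration is good to about 2 mm. A picture is of the moment at which its call begins: read the wrist's pose just before it.
- robot.sign_off(): hands the job in; it is judged then, once.
The state is a dict: "t": time; "qpos": joint angles; "joint_velocities": joint speeds; "effort": joint torques, N m; "tool_pos": TCP position; "eef_rot": TCP orientation; "force": force on the tool from outside, world axes, zero at the start; "ft_torque": the same for the moment, N m; "width": finger opening in m; "grip_force": force on a finger pad.
Only numpy, scipy, OpenCV 4.12 (cv2) and the standard library are available. Lean on these libraries where they do the work, as an engineer would, in place of code of your own. Each camera call takes 0.05 s, during which the arm holds its last target. There are 200 camera calls.

TASK

Take the keyed shaft (the one with the rib down its side) out of the wooden rack by its square knob and push it down into the hub of the toothed pulley, turning it until the key slips into the keyway. Keep pushing against the spring in the hub until the shaft's collar sits fully home on the hub, and finish still holding the knob and pressing it home: the spring lifts the shaft again if you let go. Leave the plain shaft and everything else on the desk where it is.

Things in the scene. Friction and masses are not known exactly. Their poses are not given: they have to be found in the camera images.
- shaft_knob (a point): Centre of the square black knob on the keyed steel shaft (loose, about 160 g), which stands upright in one of the rack's two holes. Knob 28 x 28 mm, 40 mm high, flat sides along this frame's x and y; z points up along the shaft, x to the side the key is on. Below the knob: a round collar 27 mm across, 10 mm high, then the round shaft, 16 mm across; overall 98 mm.
- shaft_seat (a point): Point on the keyed shaft's axis at the collar's underside (the seat), 30 mm below the knob's centre, same axes; when home it lies at hub_mouth.
- shaft_tip (a point): Centre of the keyed shaft's flat tip, 78 mm below the knob's centre, same axes. The last 4 mm are chamfered from 16 to 13 mm across.
- shaft_key (a point): Outer lower edge of the key, a steel rib 6 mm wide on the +x side of the keyed shaft, reaching 18 mm out from the axis, from 34 to 64 mm below the knob's centre; the 14 mm of shaft below it is a plain round pilot. Same axes as shaft_knob.
- plain_shaft_knob (a point): Centre of the knob of the plain shaft: the same as the keyed shaft in every size but with no key; it stands in the other rack hole. Not to be used.
- hub_mouth (a point): Centre of the bore at the top of the pulley's hub, 64 mm above the desk, z up, x towards the keyway. Vertical round bore 18 mm across; the flat face round it lies 1 mm lower than this point and ends at a rim 23 to 32 mm from the axis. Toothed pulley 70 mm across on a base plate 100 x 90 x 12 mm, fixed. At home the shaft's tip is 48 to 49 mm below this point.
- hub_keyway (a point): Outer end of the keyway, a slot 9 mm wide running from the bore to 19.5 mm from the axis on the hub's +x side, full depth; this point is on the hub's face. The round pilot enters the bore at any angle; then the key lands on the face, tip 15 mm below hub_mouth, and drops in once turned to within about 0.08 rad of the slot.
- plunger (a joint): Spring plate in the bottom of the bore, how far it is pressed down in m: 0 at rest, when it lies 36 mm below the mouth; about 0.012 to 0.013 with the shaft home (it could go to 0.014). The spring pushes up with about 4 N at 0 and 9 N at 0.012.
- rack: Plywood rack fixed to the desk, 70 x 170 x 18 mm, origin at the centre of its underside; its two holes (18 mm wide, 12 mm deep) lie 48 mm either side of the middle along its y axis.
- idler: Bystander, leave alone: spare idler pulley, aluminium disc 38 mm across and 18 mm high, lying near the drive unit; origin at the centre of its underside.
- fan: Bystander, leave alone: black cooling fan, 120 x 120 x 25 mm, lying flat; origin at the centre of its underside.
- motor: Bystander, leave alone: stepper motor, 42 x 42 x 40 mm with a thin stub shaft up to 60 mm, standing shaft up; origin at the centre of its underside.
- screwdriver: Bystander, leave alone: screwdriver 180 mm long, lying; origin near its middle.
- carton: Bystander, leave alone: open cardboard box 120 x 170 x 75 mm; origin at the centre of its underside.
- bedplate: Bystander, leave alone: red heater plate 200 x 200 x 5 mm, lying flat; origin at the centre of its underside.
- screw_jar: Bystander, leave alone: clear jar 48 mm across, 55 mm high; origin at the centre of its underside.
There are look-alikes about, which are no part of the job. What is shaped like the part that bears shaft_knob but turquoise is not meant.

How it is judged:
By the outcome, as a careful person would: the job done as asked, in the order asked, and still so for the second after the job is handed in, while the arm keeps its last pose, push and grip.
It also fails if it takes over 40 s, if anything falls off the work surface, if the arm or the gripper's body presses on something with over 40 N, if the wrist force passes 120 N, or if a joint passes its speed limit or range.

## Working session

There is one attempt and no reset: what is moved stays moved. The work goes in short steps, Python scripts to look and compute and a tool call to move; the robot and the scene stay as the last step left them, time stands still between calls to the robot, and variables do not carry over. Pictures are saved under pics/ and viewed, at most 13 in all, crops included, and the job is handed in when it is done.

Besides the shell and the picture viewer there is one more tool, called after "Call:" as name(argument=value, ...), one argument or row to a line, values as JSON. apply_moves: Moves the arm, as the interface text tells. Its arguments: {"type":"object","properties":{"steps":{"type":"array","items":{"type":"array","items":{"type":"array","items":{"type":"number"}}}},"force":{"type":"number"}},"required":["steps"]}

```bash
mkdir -p pics; cat > h.py <<'E'
import numpy as np, cv2, pickle
from plant import robot
from scipy.spatial.transform import Rotation as Ro
def grab(name, tag):
    o=robot.get_obs(); im=robot.get_image(name)
    if name=="wrist":
        T=np.eye(4); T[:3,:3]=Ro.from_euler('xyz',o['eef_rot']).as_matrix(); T[:3,3]=o['tool_pos']
        im['pose']=T@im['T_tool_cam']
    pickle.dump(im,open(f'{tag}.pkl','wb')); return im
def load(tag): return pickle.load(open(f'{tag}.pkl','rb'))
def ray(im,px):
    K=np.array([[im['fx'],0,im['cx']],[0,im['fy'],im['cy']],[0,0,1.]])
    u=cv2.undistortPoints(np.array(px,float).reshape(-1,1,2),K,np.array(im['dist'],float)).reshape(-1,2)
    return np.c_[u[:,0],-u[:,1],-np.ones(len(u))]
def onz(im,px,z):
    d=ray(im,px)@im['pose'][:3,:3].T; c=im['pose'][:3,3]
    return c+d*((z-c[2])/d[:,2])[:,None]
def byr(im,px):
    px=np.array(px).reshape(-1,2); r=np.array([im['range_z'][int(v),int(u)] for u,v in px])
    return (ray(im,px)*r[:,None])@im['pose'][:3,:3].T+im['pose'][:3,3]
def save(im,name,box=None,size=None):
    c=cv2.cvtColor(im['color'],cv2.COLOR_RGB2BGR)
    if box: x0,y0,x1,y1=box; c=c[y0:y1,x0:x1]
    if size: c=cv2.resize(c,size,interpolation=cv2.INTER_CUBIC)
    cv2.imwrite('pics/'+name,c)
E
python3 - <<'E'
from h import *
print(robot.get_obs())
a=grab('top','top');b=grab('side','side')
c=np.vstack([cv2.resize(a['color'],(400,300)),cv2.resize(b['color'],(400,300))])
save(a,'top.png',size=(800,600)); save(b,'side.png',size=(800,600))
E
```

```text
{'t': 0.0, 'qpos': array([ 1.14778408,  0.53719698, -0.00443325,  1.53886883,  0.00259009,
        1.06730268, -0.07119928]), 'joint_velocities': array([ 0.00115315,  0.00027628, -0.00175376, -0.00088832, -0.00076393,
       -0.00032321,  0.00146596]), 'effort': array([ 2.94456722e-04, -5.83407497e+01,  1.04903899e+00, -2.59100676e+01,
        1.24682818e-02,  9.46819258e-03, -7.00939786e-07]), 'tool_pos': array([ 0.22681625, -0.60851105,  0.25539481]), 'eef_rot': array([-3.13982690e+00,  1.23753559e-04,  3.56875595e-01]), 'force': array([0.09627244, 0.55675927, 0.09501748]), 'ft_torque': array([ 0.00448246,  0.01235019, -0.02427503]), 'grip_force': 0.0, 'width': 0.08529439233248783}
```

View pics/top.png

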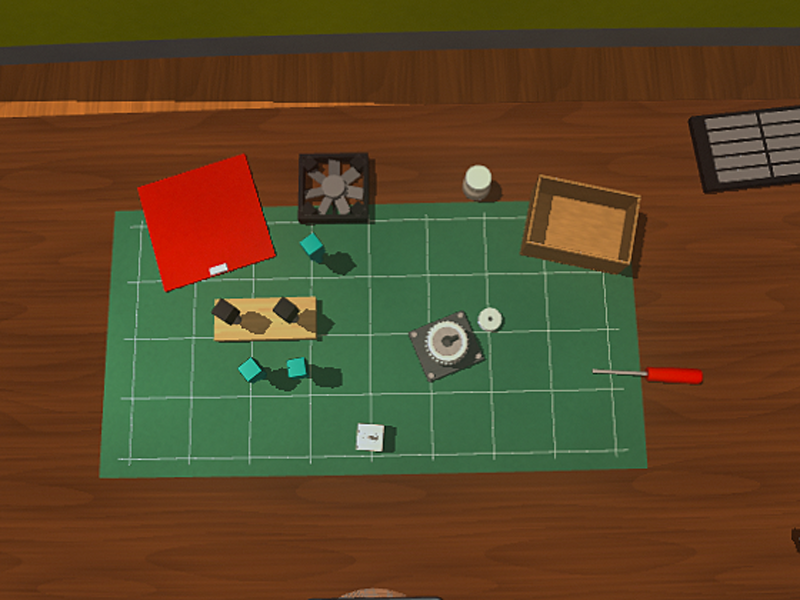

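View pics/side.png

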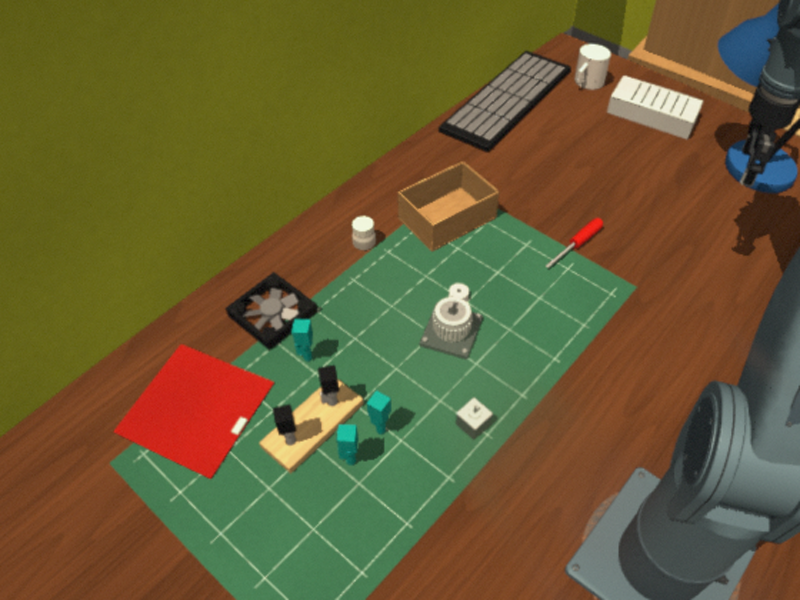

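The candidates, in pixels of the 800x600 top view, are two black knobs in the rack at (226,311) and (286,309). There are also three turquoise look-alikes at (312,244), (250,370) and (297,368), which are excluded. The hub is at about (447,342) with its keyway near (455,338). A close crop should show which black one has the key.

```bash
python3 - <<'E'
from h import *
a=load('top');b=load('side')
cv=lambda i,x0,y0,x1,y1:cv2.resize(cv2.cvtColor(i['color'],6-2 if 0 else cv2.COLOR_RGB2BGR)[y0:y1,x0:x1],(400,300),interpolation=cv2.INTER_CUBIC)
cv2.imwrite('pics/c1.png',np.vstack([np.hstack([cv(b,180,245,260,305),cv(b,215,245,255,275+10-10)]),np.hstack([cv(a,140,195,240,270),cv(a,280,210,344,258)])]))
s=.7
print('knobs',onz(a,np.array([[226,311],[286,309]])*s,.115).round(3),'hub',onz(a,np.array([[447,342]])*s,.064).round(3))
print(byr(a,np.array([[226,311],[286,309],[447,330]])*s).round(3))
E
```

```text
knobs [[0.552 0.214 0.115]
 [0.553 0.121 0.115]] hub [[ 0.504 -0.127  0.064]]
[[ 0.555  0.218  0.099]
 [ 0.555  0.123  0.105]
 [ 0.523 -0.127  0.065]]
```

View pics/c1.png

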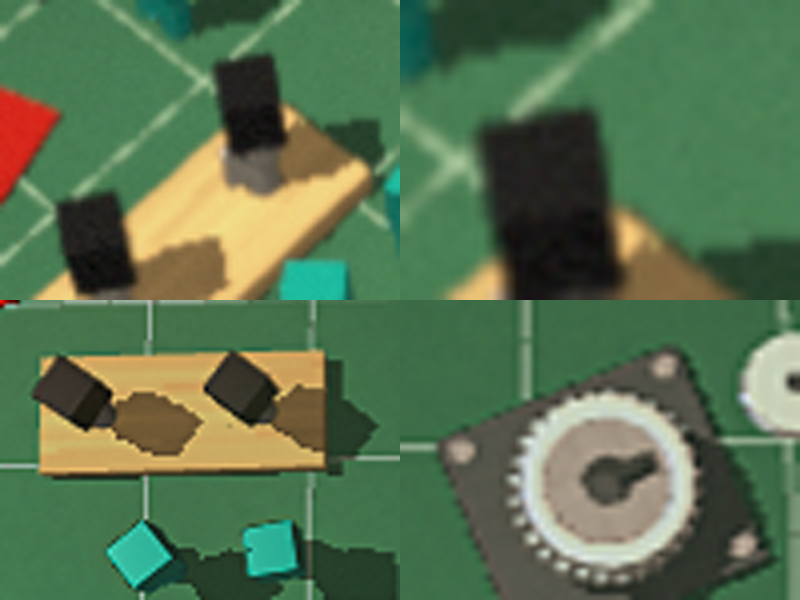

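The side crop does not settle which shaft has the key, so I will use the wrist camera. First I'll check its mounting.

```bash
python3 - <<'E'
from h import *
w=grab('wrist','w0'); print(w['T_tool_cam'].round(3),w['fx'],w['cx'],w['cy'])
a=load('top'); p=onz(a,[[313.1,238.8],[320.3,236.4]],.064);print(p.round(4),a['pose'][:3,3]); d=p[1]-p[0];print(np.arctan2(d[1],d[0]))
print(load('side')['pose'][:3,3])
E
```

```text
[[-0.001  0.96   0.281  0.073]
 [ 1.     0.001 -0.001 -0.   ]
 [-0.001  0.281 -0.96  -0.117]
 [ 0.     0.     0.     1.   ]] 327.7584777734241 276.5862372051672 208.08625067804928
[[ 0.5057 -0.1274  0.064 ]
 [ 0.5108 -0.1439  0.064 ]] [ 0.35317297 -0.06622482  1.16121283]
-1.2677564430578168
[0.07404399 0.48622554 0.9941724 ]
```

Call:
apply_moves(
  steps=[
    [[0.035,-0.03,0,0,0.085],[0.035,-0.03,0,0,0.085],[0.035,-0.03,0,0,0.085],[0.035,-0.03,0,0,0.085],[0.035,-0.03,0,0,0.085],[0.035,-0.03,0,0,0.085],[0.035,-0.03,0,0,0.085],[0.035,-0.03,0,0,0.085],[0.035,-0.03,0,0,0.085],[0.035,-0.03,0,0,0.085],[0.035,-0.03,0,0,0.085],[0.035,-0.03,0,0,0.085],[0,0,0,0,0.085],[0,0,0,0,0.085]],
  ],
)

```text
t: 1.55
tool_pos: [0.495, -0.124, 0.2561]
eef_rot: [-3.141, 0.0, 0.36]
force: [0.5, -1.1, 0.2]
width: 0.085
grip_force: 0.0
```

```bash
python3 - <<'E'
from h import *
w=grab('wrist','w1'); save(w,'w1.png',size=(800,600)); o=robot.get_obs();print(o['t'],o['tool_pos'],o['eef_rot'],o['qpos'])
E
```

```text
1.6 [ 0.49435757 -0.12553544  0.25598952] [3.14150513e+00 1.03924655e-03 3.56854771e-01] [ 0.35650223  0.31159833 -0.23738097  1.89337293  0.08959621  0.94761193
 -1.13623137]
```

View pics/w1.png

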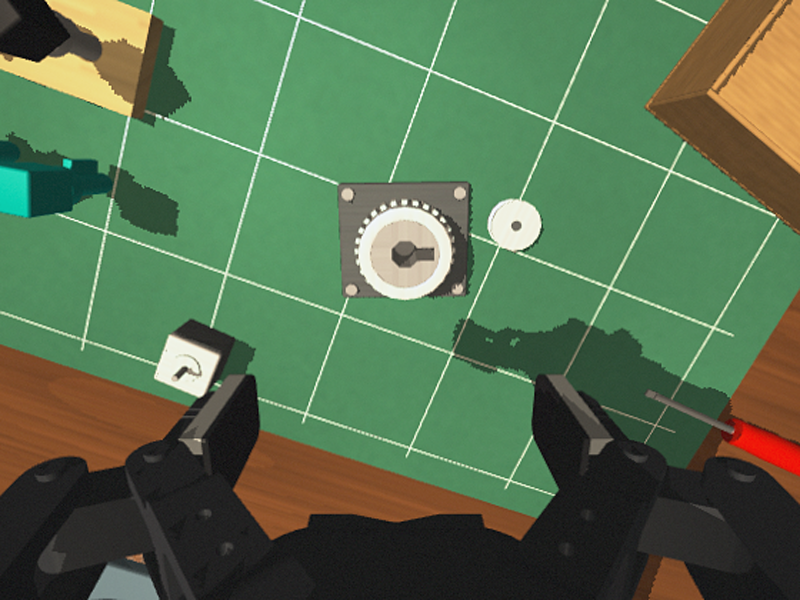

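The bore is at (403,254) and the keyway runs to (434,253), along tool +y. Next I'll look at the rack from its far side, because no key shows on the near side.

Call:
apply_moves(
  steps=[
    [[0.026,-0.029,0.006,0,0.085],[0.026,-0.029,0.006,0,0.085],[0.026,-0.029,0.006,0,0.085],[0.026,-0.029,0.006,0,0.085],[0.026,-0.029,0.006,0,0.085],[0.026,-0.029,0.006,0,0.085],[0.026,-0.029,0.006,0,0.085],[0.026,-0.029,0.006,0,0.085],[0,0,0,0,0.085]],
  ],
)

```text
t: 2.5
tool_pos: [0.6087, 0.1697, 0.2073]
eef_rot: [-3.138, -0.0, 0.361]
force: [-0.1, 0.3, 0.8]
width: 0.0848
grip_force: 0.0
```

```bash
python3 - <<'E'
from h import *
w=grab('wrist','w2'); save(w,'w2.png',size=(800,600)); o=robot.get_obs();print(o['t'],o['tool_pos'],o['eef_rot'],o['qpos'])
save(load('w1'),'hub.png',(240,135,324,198),(800,600))
E
```

```text
2.55 [0.60856537 0.16611329 0.20740902] [-3.14074663e+00  1.00343599e-03  3.58673245e-01] [-0.13314984  0.57528546 -0.29080046  1.62005071  0.18855153  0.97499257
 -1.69812837]
```

View pics/w2.png

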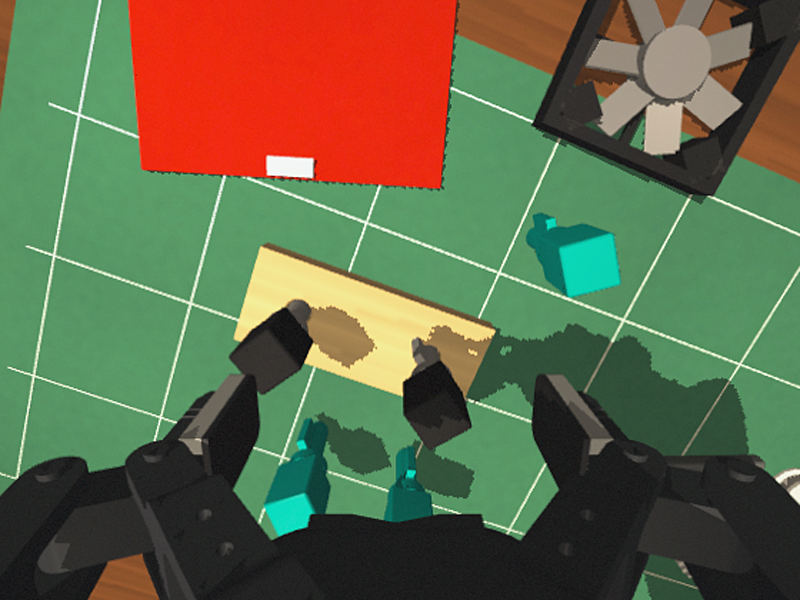

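View pics/hub.png

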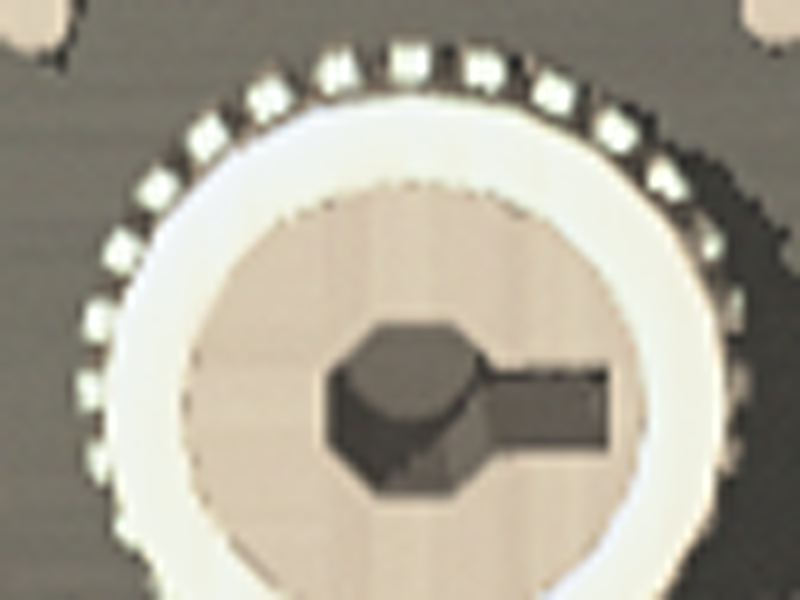

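The key shows at (420,345) on the right-hand black shaft, whose knob is at (435,400). I'll check this in one crop and measure.

```bash
python3 - <<'E'
from h import *
w=load('w2'); save(w,'key.png',(264,230,344,320),(711,800)[:0] or (533,600))
h=load('w1'); p=onz(h,[[283.26,178.05],[303.7,178.1]],.063); d=p[1]-p[0]
print('hub',p.round(4),np.hypot(*d[:2]),np.arctan2(d[1],d[0]))
a=load('top');print(byr(a,[[205,215],[200,215]]).round(4))
E
```

```text
hub [[ 0.5088 -0.1257  0.063 ]
 [ 0.5156 -0.1441  0.063 ]] 0.019608708474437842 -1.2144902364049024
[[0.5576 0.1119 0.1056]
 [0.5584 0.1236 0.1025]]
```

View pics/key.png

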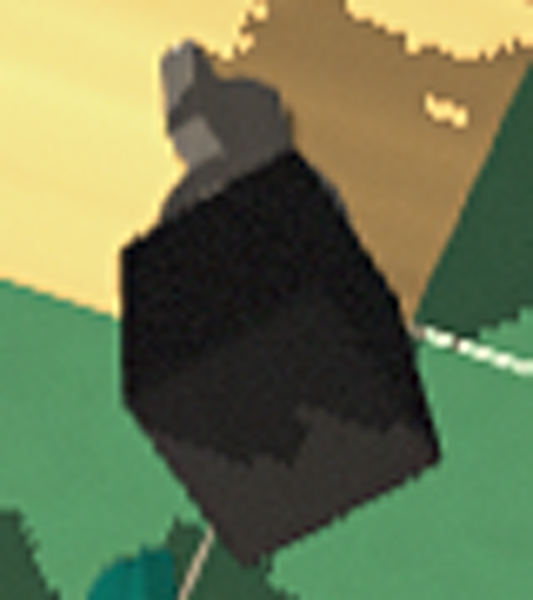

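The crop confirms it: the rib stands out at (185,75) below the knob, on the face between the knob's left and far corners. I'll get the knob pose from its top corners.

```bash
python3 - <<'E'
from h import *
w=load('w2'); s=np.array([264,230]); c=np.array([[127,403],[250,562],[438,458],[315,299]])/6.667+s
p=onz(w,c,.104); print(p.round(4),p.mean(0)); 
L,B,Rr,F=p
for d in (L-B,F-Rr,F-L,Rr-B): print(np.hypot(*d[:2]).round(4),np.arctan2(d[1],d[0]).round(3))
q=onz(w,np.array([[180,60],[125,250],[290,155]])/6.667+s,.02);print('key low',q[0]); print(onz(w,np.array([[122,250],[290,155]])/6.667+s,.064))
E
```

```text
[[0.5578 0.1456 0.104 ]
 [0.5435 0.1248 0.104 ]
 [0.5638 0.1098 0.104 ]
 [0.5774 0.1307 0.104 ]] [0.56062253 0.12772154 0.104     ]
0.0253 0.966
0.0249 0.99
0.0247 -0.651
0.0252 -0.635
key low [0.56884328 0.13988768 0.02      ]
[[0.55698616 0.14527864 0.064     ]
 [0.57727926 0.12980562 0.064     ]]
```

Call:
apply_moves(
  steps=[
    [[-0.02,0.007,0,-8.37,0.07],[-0.02,0.01,0,-8.37,0.07],[-0.02,0.013,0,-8.37,0.07],[0,0,0,-8.37,0.07],[0,0,0,-8.37,0.07],[0,0,0,-8.37,0.07],[0,0,0,-8.37,0.07],[0,0,0,-8.37,0.07],[0,0,0,-8.37,0.07],[0,0,0,-8.37,0.07],[0,0,0,-8.37,0.07],[0,0,0,-8.37,0.07],[0,0,0,-8.37,0.07],[0,0,0,-8.37,0.07],[0,0,0,-8.37,0.07],[0,0,0,0,0.07],[0,0,0,0,0.07]],
  ],
)

```text
t: 4.25
tool_pos: [0.5716, 0.1084, 0.208]
eef_rot: [-3.14, 0.0, 2.542]
force: [-0.1, -0.2, -0.1]
width: 0.0702
grip_force: 0.0
```

```bash
python3 - <<'E'
from h import *
for i in range(2): o=robot.get_obs();print(o['t'],o['tool_pos'],o['eef_rot'])
w=grab('wrist','w3');o=robot.get_obs();print(o['t'],o['tool_pos'],o['eef_rot'],o['qpos'])
save(w,'w3.png',(180,140,380,290),(800,600))
E
```

```text
4.25 [0.57155423 0.10835405 0.20803608] [-3.14022487e+00  3.54029893e-04  2.54160817e+00]
4.25 [0.57155423 0.10835405 0.20803608] [-3.14022487e+00  3.54029893e-04  2.54160817e+00]
4.3 [0.57158957 0.10890041 0.20815545] [-3.14055022e+00  4.48168759e-04  2.54255762e+00] [ 0.30359118  0.60888146 -0.79370435  1.73215709  0.50155921  1.01584586
  0.29866672]
```

View pics/w3.png

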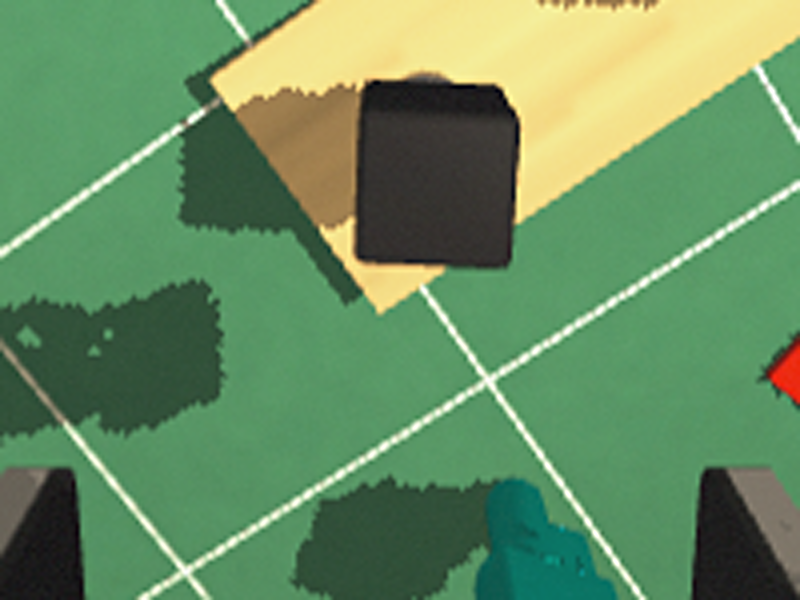

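The view shows the knob's top face with corners near (358,112), (519,124), (511,268) and (355,262), almost square to the jaws. I'll work out the remaining shift.

```bash
python3 - <<'E'
from h import *
w=load('w3'); p=onz(w,np.array([[358,112],[519,124],[511,268],[355,262]])/4+[180,140],.104)
m=p.mean(0);print(p.round(4),m)
for d in (p[1]-p[0],p[2]-p[3],p[0]-p[3],p[1]-p[2]): print(np.hypot(*d[:2]),np.arctan2(d[1],d[0]))
o=robot.get_obs(); R=Ro.from_euler('xyz',o['eef_rot']).as_matrix(); print(R.T@(np.array([m[0],m[1],.096])-o['tool_pos']))
q=byr(w,[[288,185]]);print(q)
E
```

```text
[[0.5415 0.1245 0.104 ]
 [0.5586 0.1459 0.104 ]
 [0.5792 0.131  0.104 ]
 [0.5629 0.109  0.104 ]] [0.56053658 0.12761529 0.104     ]
0.027399132386796445 0.8956662337481338
0.027342957064287687 0.9307794904333058
0.026415170827808133 2.5148608245654387
0.025452872520247676 2.513819500049074
[0.01973101 0.00934097 0.11213694]
[[0.55834394 0.12830736 0.10387029]]
```

Call:
apply_moves(
  steps=[
    [[0.0197,0.0093,0.02,2,0.07],[0,0,0.03,0,0.07],[0,0,0.03,0,0.07],[0,0,0.02,0,0.07],[0,0,0.014,0,0.07],[0,0,0,0,0.05],[0,0,0,0,0.02],[0,0,0,0,0.02],[0,0,0,0,0.02],[0,0,0,0,0.02],[0,0,0,0,0.02]],
  ],
  force=80,
)

```text
t: 5.4
tool_pos: [0.5612, 0.1293, 0.0956]
eef_rot: [3.141, 0.002, 2.513]
force: [-0.9, -0.5, 6.3]
width: 0.0271
grip_force: 78.3
```

Call:
apply_moves(
  steps=[
    [[0,0,-0.02,0,0.02],[0,0,-0.035,0,0.02],[0,0,-0.035,0,0.02],[0,0,-0.03,0,0.02],[0,0,0,8.23,0.02],[0,0,0,8.23,0.02],[0,0,0,8.23,0.02],[0,0,0,8.23,0.02],[0,0,0,8.23,0.02],[0,0,0,8.23,0.02],[0,0,0,8.23,0.02],[0,0,0,8.23,0.02],[0,0,0,8.23,0.02],[0,0,0,8.23,0.02],[0,0,0,8.23,0.02],[0,0,0,8.23,0.02],[0,0,0,8.23,0.02],[0,0,0,8.23,0.02],[0,0,0,8.23,0.02]],
  ],
)

```text
t: 7.3
tool_pos: [0.5604, 0.1296, 0.2146]
eef_rot: [-3.141, -0.001, 0.353]
force: [0.5, -0.2, -2.1]
width: 0.0269
grip_force: 78.8
```

Call:
apply_moves(
  steps=[
    [[-0.022,0.036,0,0,0.02],[-0.023,0.037,0,0,0.02],[-0.023,0.037,0,0,0.02],[-0.023,0.037,0,0,0.02],[-0.023,0.037,0,0,0.02],[-0.023,0.036,0,0,0.02],[0,0,0,0,0.02],[0,0,0,0,0.02],[0,0,0,0,0.02]],
  ],
)

```text
t: 8.2
tool_pos: [0.5098, -0.1232, 0.2145]
eef_rot: [-3.141, -0.001, 0.36]
force: [0.7, 0.5, -1.7]
width: 0.0268
grip_force: 79.2
```

```bash
python3 - <<'E'
from h import *
w=grab('wrist','w4');o=robot.get_obs();print(o['t'],o['tool_pos'],o['eef_rot'],o['force'],o['width'],o['qpos'])
save(w,'w4.png',(160,120,400,300),(800,600))
R=Ro.from_euler('xyz',o['eef_rot']).as_matrix(); print(R.T@(np.array([.5088,-.1257,.094])-o['tool_pos']))
E
```

```text
8.25 [ 0.50984051 -0.122935    0.21446715] [-3.14100134e+00 -7.98090712e-04  3.61118738e-01] [ 0.446204    0.47957991 -0.99557988] 0.026624755268044854 [ 0.3582564   0.39118711 -0.25746911  1.89676862  0.12632208  0.8688217
 -1.17197989]
[-0.00204648  0.00229026  0.12046422]
```

View pics/w4.png

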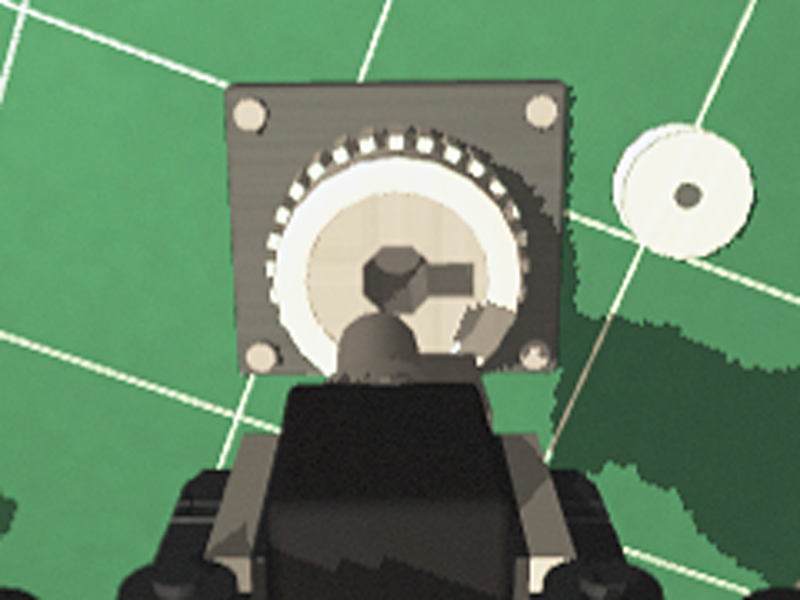

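```bash
python3 - <<'E'
from h import *
w=load('w4'); o=robot.get_obs(); R=Ro.from_euler('xyz',o['eef_rot']).as_matrix(); t=o['tool_pos']
f=lambda px,z:((onz(w,np.array([px])/(10/3)+[160,120],z)[0]-t)@R).round(4)
print('bore',f([397,280],.063),'slotend',f([474,280],.063))
print('shaft edges L,R,front', f([337,350],.130),f([417,350],.130),f([377,312],.127))
# predicted image of tip centre/front if on axis
T=np.linalg.inv(w['T_tool_cam'])
K=np.array([[w['fx'],0,w['cx']],[0,w['fy'],w['cy']],[0,0,1.]])
P=np.array([[0,0,.0896],[0.0065,0,.0896],[.008,0,.0856],[0,.008,.0856],[0,-.008,.0856],[0,.018,.0756]])
c=P@T[:3,:3].T+T[:3,3]; c=c*[1,-1,-1]
px=cv2.projectPoints(c,np.zeros(3),np.zeros(3),K,np.array(w['dist'],float))[0].reshape(-1,2); print(((px-[160,120])*10/3).round(0))
E
```

```text
bore [-0.002   0.0025  0.1515] slotend [-0.002   0.0221  0.1515]
shaft edges L,R,front [ 0.0026 -0.0098  0.0845] [0.0025 0.0058 0.0845] [ 0.0094 -0.002   0.0875]
[[389. 354.]
 [389. 323.]
 [389. 322.]
 [429. 361.]
 [348. 361.]
 [485. 379.]]
```

The key is on the keyway side, but the tip sits about 2 mm off the knob axis. I'll line up the tip with the bore and go down step by step, watching the force.

Call:
apply_moves(
  steps=[
    [[-0.0037,0.0042,0.02,0,0.02],[0,0,0.02,0,0.02],[0,0,0.015,0,0.02],[0,0,0.003,0,0.02],[0,0,0.003,0,0.02],[0,0,0.003,0,0.02],[0,0,0.003,0,0.02],[0,0,0,0,0.02]],
  ],
)

```text
t: 9.05
tool_pos: [0.5075, -0.1298, 0.1474]
eef_rot: [3.142, -0.0, 0.359]
force: [0.4, -0.5, -1.5]
width: 0.0268
grip_force: 79.1
```

```bash
python3 - <<'E'
from h import *
w=grab('wrist','w5');o=robot.get_obs();print(o['t'],o['tool_pos'],o['eef_rot'],o['force'],o['ft_torque'],o['width'])
save(w,'w5.png',(190,130,390,280),(800,600))
E
```

```text
9.1 [ 0.50758164 -0.12986273  0.1474813 ] [ 3.14151554e+00 -3.73265634e-04  3.58590872e-01] [-0.02239613  0.63850018 -2.4244016 ] [ 0.11526891 -0.02654621 -0.00050739] 0.02705536004033393
```

View pics/w5.png

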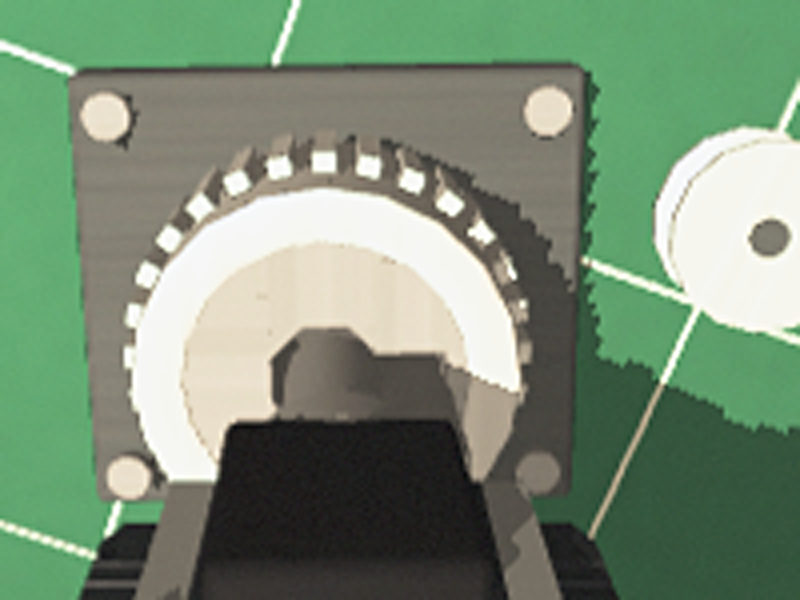

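The tip is inside the bore, centred at (330,370), with no contact force. Next I'll go down past the depth where the key would land on the face.

Call:
apply_moves(
  steps=[
    [[0.0004,-0.0005,0.004,0,0.02],[0.0004,-0.0005,0.004,0,0.02],[0,0,0.002,0,0.02],[0,0,0.002,0,0.02],[0,0,0,0,0.02]],
  ],
)

```text
t: 9.6
tool_pos: [0.5076, -0.1287, 0.1349]
eef_rot: [-3.141, 0.001, 0.359]
force: [0.2, 0.7, -1.5]
width: 0.0269
grip_force: 79.0
```

No contact at 3 mm past the landing depth, so the key is in the slot. I'll carry on to the plunger.

Call:
apply_moves(
  steps=[
    [[0,0,0.004,0,0.02],[0,0,0.004,0,0.02],[0,0,0.004,0,0.02],[0,0,0.003,0,0.02],[0,0,0,0,0.02]],
  ],
)

```text
t: 10.1
tool_pos: [0.5074, -0.1287, 0.1197]
eef_rot: [-3.141, 0.001, 0.359]
force: [1.0, -0.5, -2.2]
width: 0.0269
grip_force: 79.0
```

Call:
apply_moves(
  steps=[
    [[0,0,0.003,0,0.02],[0,0,0.003,0,0.02],[0,0,0.003,0,0.02],[0,0,0.002,0,0.02],[0,0,0,0,0.02]],
  ],
  force=110,
)

```text
t: 10.6
tool_pos: [0.5079, -0.1287, 0.1095]
eef_rot: [3.141, -0.0, 0.359]
force: [-2.2, 0.0, 3.4]
width: 0.0266
grip_force: 111.2
```

Call:
apply_moves(
  steps=[
    [[0,0,0.002,0,0.02],[0,0,0.001,0,0.02],[0,0,0.001,0,0.02],[0,0,0,0,0.02],[0,0,0,0,0.02]],
  ],
)

```text
t: 11.1
tool_pos: [0.5079, -0.1287, 0.1059]
eef_rot: [3.141, -0.0, 0.359]
force: [-3.7, 1.2, 9.0]
width: 0.0264
grip_force: 111.7
```

Call:
apply_moves(
  steps=[
    [[0,0,0.001,0,0.02],[0,0,0.001,0,0.02],[0,0,0,0,0.02],[0,0,0,0,0.02]],
  ],
)

```text
t: 11.5
tool_pos: [0.508, -0.1287, 0.1048]
eef_rot: [3.141, 0.0, 0.359]
force: [-7.3, 0.6, 19.4]
width: 0.0266
grip_force: 113.3
```

Call:
apply_moves(
  steps=[
    [[-0.0005,0,0.001,0,0.02],[0,0,0.001,0,0.02],[0,0,0,0,0.02],[0,0,0,0,0.02]],
  ],
)

```text
t: 11.9
tool_pos: [0.5079, -0.1286, 0.1046]
eef_rot: [3.141, -0.001, 0.359]
force: [-11.7, 3.0, 40.1]
width: 0.0264
grip_force: 115.8
```

```bash
python3 - <<'E'
from h import *
w=grab('wrist','w6');o=robot.get_obs();print(o['t'],o['tool_pos'],o['eef_rot'],o['force'],o['ft_torque'],o['width'])
s=grab('side','s6')
a=cv2.resize(w['color'][130:280,190:390],(533,400),interpolation=2);b=cv2.resize(s['color'][190:250,285:365],(533,400),interpolation=2)[:, :267]
b=cv2.resize(s['color'][185:245,300:340],(267,400),interpolation=2)
cv2.imwrite('pics/w6.png',np.hstack([a,b])[:,:,::-1])
E
```

```text
11.95 [ 0.50795876 -0.12860056  0.10458858] [ 3.14048511e+00 -5.80528588e-04  3.58792553e-01] [-11.91926586   3.41744498  39.75461388] [ 0.69725995  2.70842285 -0.01324937] 0.02660530057220084
```

View pics/w6.png

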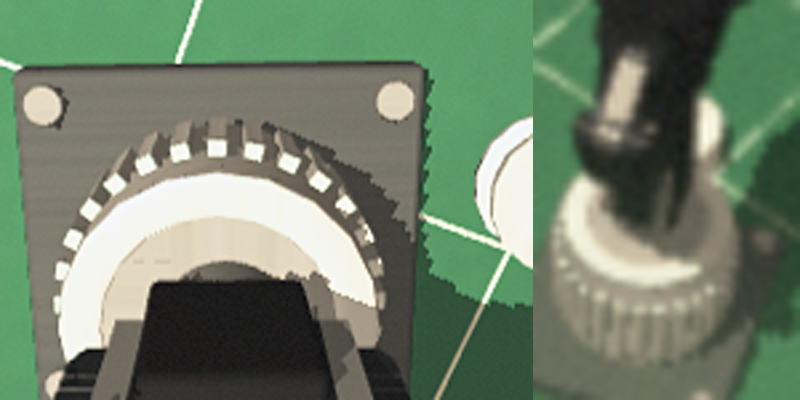

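The left panel shows the collar down on the hub face, around (225,268). The hard stop at z = 0.1047 m matches the expected home height of 0.105 m. I'll ease the side load and keep a moderate press.

Call:
apply_moves(
  steps=[
    [[-0.0005,0,0,0,0.02],[-0.0005,0,0,0,0.02],[0,0,-0.0005,0,0.02],[0,0,0,0,0.02],[0,0,0,0,0.02]],
  ],
)

```text
t: 12.5
tool_pos: [0.5078, -0.1287, 0.1047]
eef_rot: [3.14, -0.002, 0.359]
force: [-7.8, 3.6, 31.1]
width: 0.0268
grip_force: 114.0
```

Call:
apply_moves(
  steps=[
    [[-0.0008,0.0003,0,0,0.02],[0,0,0,0,0.02],[0,0,0,0,0.02],[0,0,0,0,0.02],[0,0,0,0,0.02],[0,0,0,0,0.02]],
  ],
)

```text
t: 13.1
tool_pos: [0.5078, -0.1287, 0.1047]
eef_rot: [3.14, -0.004, 0.36]
force: [-6.6, 5.1, 29.2]
width: 0.0267
grip_force: 114.0
```

```bash
python3 - <<'E'
from h import *
w=grab('wrist','w7')
for u in (268,274,280):
    p=byr(w,[[u,v] for v in range(218,252,2)]);print(u,(p[:,2]*1000).round(1))
E
```

```text
268 [62.1 62.6 61.9 61.3 62.7 62.8 64.5 68.2 70.5 75.7 79.9 81.2 83.4 85.4
 86.9 90.7 92.4]
274 [61.7 61.2 61.2 63.  61.6 62.8 65.4 69.4 71.5 76.2 78.5 80.  84.2 86.5
 88.1 90.1 93. ]
280 [62.4 63.  62.2 61.4 61.7 62.1 64.4 69.3 70.5 76.1 78.5 81.7 84.4 85.2
 88.2 91.1 92.5]
```

The depth readings run unbroken from the hub face (62 mm) up the collar (64 to 72 mm), with no gap. The shaft is home and held.

```bash
python3 -c "
from plant import robot
print(robot.sign_off())"
```

```text
the job is handed in; nothing more can be done
None
```

The keyed shaft is in the pulley hub with its key in the keyway and its collar down on the hub face; the arm is still gripping the knob and pressing at about 30 N, and the job was handed in at about 13 s.

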